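# Tap the blue eyelet die into its taper socket

## Task

Fit the blue-headed die to the eyelet press: take it out of the wooden stand, stand it shank-down in the blue-ringed socket of the green press base and let go of it, so that it stands there with its collar still proud. Then tap it down from above until its collar sits fully home on the socket's rim and friction holds it, and leave the red and yellow dies in the stand.

Things in the scene. Friction and masses are not known exactly. Their poses are not given: they have to be found in the camera images.
- blue_die_head (a point): Head centre (grip here) of the loose blue die, 96 mm tall, 220 g, upright in a hole of the wooden stand. Round blue head 34 mm across, 46 tall, flat top 23 mm above this point. Steel collar 46 mm across, 5 thick, its underside 28 mm below this point. Under it a round tapered steel shank, 45 mm long, 26 across at the collar, 10 at the tip, 73 mm below this point. z up along the die.
- socket_mouth (a point): Mouth centre on the rim, 85 mm above the table, of a fixed steel barrel 54 mm across with a blue ring. In it sprung brass jaws form a tapered bore, 22 mm wide on top. Set in, the die stops with its collar 8 to 12 mm proud; pushed from above, 8 to 20 N, it goes down till the collar meets the rim and stays. Home: head centre 28 mm, top 51 mm above here. Green block, 95 mm high, 122 mm off along x.
- red_die_head (a point): Head centre of the red die, which stays in the stand: round head 24 mm across, 46 tall, straight shank, else as the blue die. The stand is a fixed wooden block 75 x 250 mm, 52 mm high, with three holes in one row along its length, 80 mm apart; the dies' collars rest on its top and the shanks reach 45 mm down. Which die is in which hole varies.
- yellow_die_head (a point): Head centre of the yellow die, which stays in the stand: hexagonal head 38 mm across corners, 46 mm tall, straight shank, else as the blue die.
Not all that is in view belongs to the job. Leave any pink or purple look-alike of the part that bears blue_die_head alone.

How it is judged:
By the outcome, as a careful person would: the job done as asked, in the order asked, and still so for the second after the job is handed in, with the robot touching nothing.
It also fails if it takes over 54 s, if anything falls off the work surface, if the arm or the gripper's body presses on something with over 40 N, if the wrist force passes 120 N, or if a joint passes its speed limit or range.

## Robot

A 6-joint arm with a two-finger parallel gripper is mounted at the origin on the work surface. World frame = base frame: x ahead of the robot, y to its left, z up, the work surface at z = 0. Lengths are in m, angles in rad, forces in N, time in s.
With the tool pointing down it reaches from about 0.275 to 0.825 m from the base axis. Payload 4.9 kg.
Tool frame: the origin (TCP) lies midway between the tips of the shut fingers; the grasp point (between the pads) lies 19 mm behind it (bot.grip_depth is the distance from the TCP to the grasp point, in m); z points along the fingers, y is the line along which they close (so a half turn about z gives the same grasp; the last joint's range is limited). The gripper opens to 85 mm and grips with 20 to 120 N. Pads are 22 mm wide; open, the fingers measure 114 mm over their backs; the gripper's body (76 mm by 85 mm) begins 54 mm behind the grasp point. The pads swing forward as they close: fully open they stand 13 mm farther back than shut.
Start: joints at [1.04, 0.326, -0.193, 1.052, 0, 1.437], TCP at [0.213, 0.507, 0.231] pointing down, gripper open.
Joint ranges: [-2.65, 2.65], [-0.97, 1.79], [-1.3, 1.35], [-1.93, 2.1], [-1.47, 1.37], [-3.14, 3.14]. Speed limits (rad/s): [2.57, 2.57, 3.14, 3.14, 3.14, 3.14].

## Interface

Orientations are given as a unit quaternion [w, x, y, z].
In Python, from cell import bot gives the robot as it stands. Calls block until the motion is done:
- bot.move_pose(position, orientation): joint-space move of the TCP to a pose.
- bot.move_linear(position, speed=0.15, rotation=None, until_force=None): straight line of the TCP; rotation=None keeps the orientation; speed is the mean speed in m/s. With until_force (N) it stops when the force on the tool has changed by that much, and returns True; else False.
- bot.goto_joints(angles): joint-space move.
- bot.set_gripper(opening, grasp_force=None): opening from 0.0 (shut) to 1.0 (fully open); grasp_force is the grip in N (None keeps the last); returns when the fingers have stopped.
- bot.wait(seconds).
- bot.solve_ik(position, orientation): joint angles nearest the present ones, or None.
- bot.camera(name): name is "scene" or "top" or "wrist"; returns the picture (420x560x3 uint8, red, green, blue); there is no depth.
- bot.calibration(name): a dict with "mtx" (3x3 intrinsics, pixels), "extrinsics" (4x4, takes a point from world to camera coordinates); the wrist camera has in their place "hand_eye" (4x4, takes a point from camera to tool coordinates, whose origin is the TCP and whose axes are the flange's). Camera axes: x right, y down, z forward; pixel columns grow to the right and rows downward; lengths in m; the calibration is good to about 2 mm. A picture is of the moment at which its call begins: read the wrist's pose just before it. calibration takes no time and is no camera call.
A pose or a line that the arm cannot do raises bot.PlanningError and nothing moves.
- bot.close_job(): hands the job in; it is judged then, once.
Trained networks look in the newest picture that a camera, given by its name, has taken for a name from the list of things; names that differ only in an ending like _2 or _b are one class to them, and where a whole thing is asked for, a point or a joint stands for the part that bears it (a point fixed in the world has none). Each returns a list of dicts, best first, with "confidence" (0 to 1); they miss things now and then, are a little off and sometimes report something else, mostly with a low value. They report only what shows in the picture. A call takes as long as a camera call. They do not tell look-alikes from the thing itself.
- bot.search_frame(camera, thing): "bbox" ([left, top, width, height] in pixels, round what is visible of it).
Readings, each from a call of its own:
- bot.read_clock(): time.
- bot.read_joint_positions(): joint angles.
- bot.read_joint_vel(): joint speeds.
- bot.read_joint_efforts(): joint torques, N m.
- bot.read_position(): TCP position.
- bot.read_tool_rot(): TCP orientation.
- bot.read_ft_force(): force on the tool from outside, world axes, zero at the start.
- bot.read_moment(): the same for the moment, N m.
- bot.read_gripper_width(): opening from 0.0 (shut) to 1.0 (fully open).
- bot.read_finger_force(): force on a finger pad.
Only numpy, scipy, OpenCV 4.12 (cv2) and the standard library are available. Lean on these libraries where they do the work, as an engineer would, in place of code of your own. Each camera call takes 0.05 s, during which the arm holds its last target. There are 200 camera calls.

## Working session

There is one attempt and no reset: what is moved stays moved. The work goes in short steps, each a Python script; the robot and the scene stay as the last script left them, time stands still between calls to the robot, and variables do not carry over. Pictures are saved under pics/ and viewed, at most 10 in all, crops included, and the job is handed in when it is done.

```bash
mkdir -p pics; python3 - <<'E'
from cell import bot
import cv2,numpy as np
ims=[]
for c in ("scene","top"):
    im=bot.camera(c); ims.append(im)
    for t in ("blue_die_head","socket_mouth","red_die_head","yellow_die_head"):
        print(c,t,[([round(x) for x in d["bbox"]],round(d["confidence"],2)) for d in bot.search_frame(c,t)])
    k=bot.calibration(c);print(np.round(k["mtx"],1).tolist(),np.round(k["extrinsics"],3).tolist())
    cv2.imwrite(f"pics/{c}.png",im[:,:,::-1])
print(bot.calibration("wrist"),bot.read_tool_rot(),bot.read_clock())
E
```

```text
scene blue_die_head [([236, 191, 27, 42], 0.96), ([303, 203, 26, 36], 0.93), ([242, 224, 28, 53], 0.65)]
scene socket_mouth [([105, 161, 119, 86], 0.7)]
scene red_die_head [([347, 210, 27, 35], 0.96), ([107, 160, 118, 86], 0.62)]
scene yellow_die_head [([392, 216, 30, 36], 0.66)]
[[445.6, 0.0, 275.8], [0.0, 445.6, 213.7], [0.0, 0.0, 1.0]] [[-0.479, 0.878, -0.004, 0.203], [0.515, 0.277, -0.811, -0.222], [-0.711, -0.39, -0.585, 1.231], [0.0, 0.0, 0.0, 1.0]]
top blue_die_head [([230, 203, 21, 21], 0.93), ([262, 151, 22, 26], 0.73), ([288, 191, 24, 23], 0.63)]
top socket_mouth [([358, 153, 72, 113], 0.82)]
top red_die_head [([191, 210, 23, 22], 0.69)]
top yellow_die_head [([150, 221, 24, 21], 0.77)]
[[518.9, 0.0, 283.7], [0.0, 518.9, 200.5], [0.0, 0.0, 1.0]] [[0.011, -1.0, 0.023, 0.029], [-0.997, -0.013, -0.075, 0.533], [0.075, -0.023, -0.997, 1.068], [0.0, 0.0, 0.0, 1.0]]
{'mtx': array([[373.17051082,   0.        , 282.36465158],
       [  0.        , 373.17051082, 206.07086208],
       [  0.        ,   0.        ,   1.        ]]), 'hand_eye': array([[-6.95294970e-04, -9.54509546e-01, -2.98179549e-01,
         7.62945125e-02],
       [ 9.99999561e-01, -4.76330875e-04, -8.07004700e-04,
         4.03858069e-04],
       [ 6.28261564e-04, -2.98179979e-01,  9.54509458e-01,
        -1.42056361e-01],
       [ 0.00000000e+00,  0.00000000e+00,  0.00000000e+00,
         1.00000000e+00]])} [-3.88064176e-06  1.97089342e-01  9.80385532e-01 -2.78081731e-05] 0.5
```

View pics/scene.png

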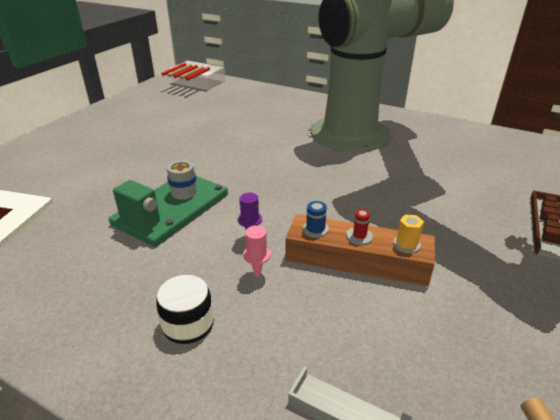

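View pics/top.png

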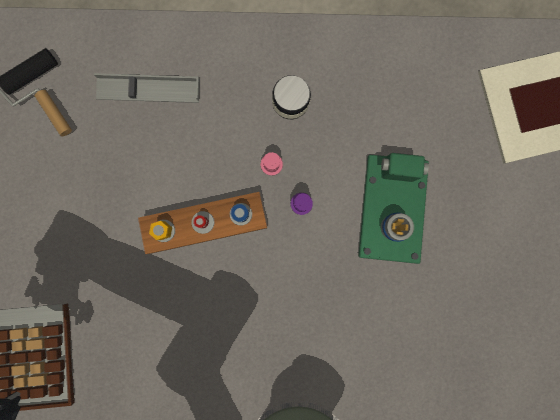

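The scene shows three possible blue-head dies: the blue one in the stand (scene 316,217; top 240,213), the pink one (scene 257,250; top 272,163) and the purple one (scene 249,210; top 302,203). Only the first is blue and stands in the stand. The socket is at top (400,226). I'll go to a near view of each and confirm there.

```bash
cat > h.py <<'E'
from cell import bot
import cv2,numpy as np
from scipy.spatial.transform import Rotation as R
def q(phi):  # tool down, tool y at angle phi (rad) in the world
    a=(phi+np.pi/2)/2; return [0,np.cos(a),np.sin(a),0]
def cam(c,pos=None,rot=None):
    k=bot.calibration(c)
    if c!="wrist": E=k["extrinsics"]
    else:
        T=np.eye(4);T[:3,:3]=R.from_quat(np.roll(rot,-1)).as_matrix();T[:3,3]=pos
        E=np.linalg.inv(T@k["hand_eye"])
    return k["mtx"],E
def proj(c,p,**k):
    K,E=cam(c,**k); u=K@(E[:3,:3]@np.asarray(p)+E[:3,3]); return u[:2]/u[2]
def back(c,uv,z,**k):
    K,E=cam(c,**k); d=E[:3,:3].T@np.linalg.solve(K,[*uv,1]); o=-E[:3,:3].T@E[:3,3]
    return o+d*(z-o[2])/d[2]
def wrist(name):
    k=dict(pos=bot.read_position(),rot=bot.read_tool_rot())
    im=bot.camera("wrist"); cv2.imwrite(f"pics/{name}.png",im[:,:,::-1]); return im,k
E
python3 - <<'E'
from h import *
b=back("top",(240.5,213.5),.103);r=back("top",(202,221),.103);y=back("top",(160,231),.103);s=back("top",(400,226.5),.085)
print("blue",b,"red",r,"yel",y,"sock",s)
print("scene check",proj("scene",b),proj("scene",s))
d=y-b; phi=np.arctan2(d[1],d[0])-np.pi/2; print("phi",np.degrees(phi))
for f in (phi,phi+np.pi):
  for p in (b,s): print(np.degrees(f),bot.solve_ik([p[0],p[1],.2],q(f)))
f=min((phi,phi+np.pi),key=lambda f:abs(bot.solve_ik([b[0],b[1],.25],q(f))[5]))
for n,p in (("w_sock",s),("w_blue",b)):
    bot.move_pose([p[0],p[1],.25],q(f)); im,k=wrist(n)
    z=.103 if n=="w_blue" else .085
    print(n,k["pos"],k["rot"],"pred",proj("wrist",[p[0],p[1],z],**k))
    t="blue_die_head" if n=="w_blue" else "socket_mouth"
    print(bot.search_frame("wrist",t))
print(bot.read_clock())
a=[cv2.imread(f"pics/{n}.png")[:, :] for n in("w_sock","w_blue")]
cv2.imwrite("pics/w.png",cv2.resize(np.vstack(a),None,fx=.71,fy=.71))
E
```

```text
blue [0.50048725 0.12087788 0.103     ] red [0.48513335 0.19449144 0.103     ] yel [0.46500458 0.27422408 0.103     ] sock [ 0.47965604 -0.19256743  0.085     ]
scene check [316.00934939 205.14224863] [180.44367034 166.10189543]
phi 13.028342500595237
13.028342500595237 [ 0.09354413  0.28580846 -0.33366559  0.95132228  0.          1.43695298]
13.028342500595237 [-0.52465472  0.28938278 -0.32866277  0.95275078  0.          0.81875413]
193.02834250059524 [ 0.09354413  0.28580846 -0.33366559  0.95132228  0.         -1.70463967]
193.02834250059524 [-0.52465472  0.28938278 -0.32866277  0.95275078  0.         -2.32283852]
w_sock [ 0.47990275 -0.19184188  0.2499788 ] [-5.27480604e-05  6.21807119e-01  7.83170412e-01  1.00092029e-04] pred [281.84933063 184.89061916]
[{'bbox': [202.3, 88.2, 253.0, 187.0], 'confidence': 0.66}]
w_blue [0.50074105 0.12017221 0.25001202] [ 2.36159953e-04  6.22615140e-01  7.82528156e-01 -1.30485792e-04] pred [282.22473841 188.5435348 ]
[{'bbox': [261.0, 151.4, 48.7, 54.2], 'confidence': 0.92}, {'bbox': [347.5, 233.8, 53.9, 62.7], 'confidence': 0.73}, {'bbox': [255.2, 263.1, 48.9, 71.8], 'confidence': 0.61}]
4.55
```

View pics/w.png

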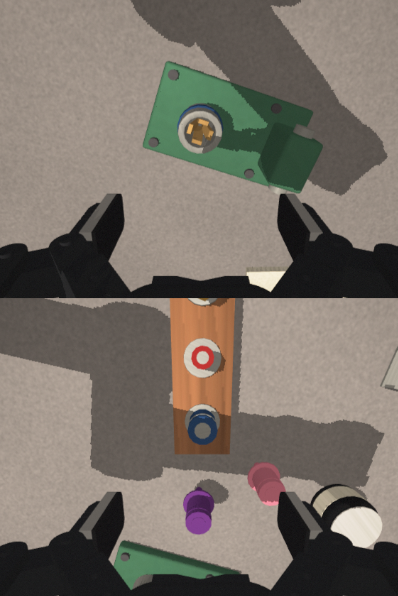

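The wrist views show the blue die at the end of the stand at about (285,186) full-res, with the red one next to it and purple and pink off the stand. The socket mouth is at about (282,184). Both agree with the predictions. Next is an enlarged crop with the predicted circles drawn on it.

```bash
python3 - <<'E'
from h import *
o=[]
for n,pos,rot,p,rad in (("w_sock",[.4799,-.19184,.25],[-5.27e-5,.621807,.78317,1e-4],[.47966,-.19257,.085],.027),("w_blue",[.50074,.12017,.25],[2.36e-4,.622615,.782528,-1.3e-4],[.50049,.12088,.103],.017)):
    im=cv2.imread(f"pics/{n}.png")[136:236,232:332]; im=cv2.resize(im,None,fx=4,fy=4,interpolation=cv2.INTER_CUBIC)
    pts=np.array([(proj("wrist",[p[0]+rad*np.cos(t),p[1]+rad*np.sin(t),p[2]],pos=np.array(pos),rot=np.array(rot))-[232,136])*4 for t in np.linspace(0,6.28,60)])
    cv2.polylines(im,[pts.astype(np.int32)],True,(0,255,0),1); o.append(im)
cv2.imwrite("pics/crop.png",np.hstack(o))
# px -> world scale
k=dict(pos=np.array(pos),rot=np.array(rot)); a=back("wrist",(282,188),.103,**k); print(back("wrist",(292,188),.103,**k)-a,back("wrist",(282,198),.103,**k)-a)
E
```

```text
[0.00779156 0.00178999 0.        ] [ 0.00186169 -0.00810985  0.        ]
```

View pics/crop.png

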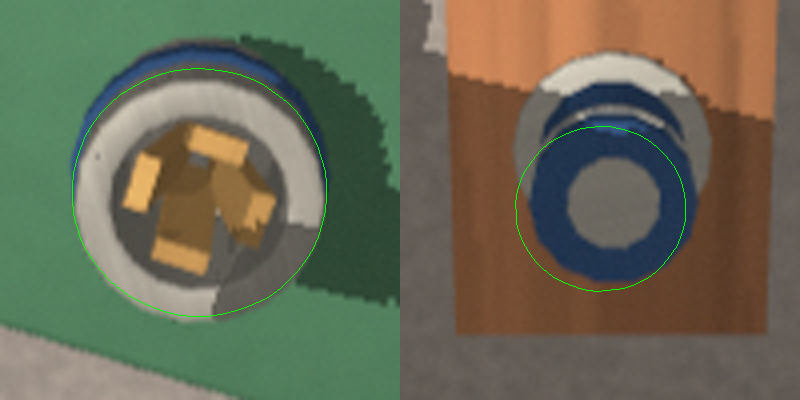

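The crop confirms the blue die, with a blue head and a ring top, standing in the stand. The wrist view puts it about (+2.3,+1.6) mm from my estimate, and the socket about (+0.3,-1.2) mm. I'll grasp it now.

```bash
python3 - <<'E'
from h import *
f=np.radians(13.03); B=[.5027,.1223]
bot.move_pose([*B,.14],q(f))
print(bot.move_linear([*B,.061],speed=.08,until_force=8))
bot.set_gripper(0.0,grasp_force=50)
print(bot.read_gripper_width(),bot.read_finger_force(),bot.read_ft_force(),bot.read_position())
bot.move_linear([*B,.15],speed=.1)
bot.move_pose([.480,-.1938,.22],q(f))
print(bot.read_gripper_width(),bot.read_finger_force(),bot.read_ft_force(),bot.read_clock())
im,k=wrist("carry"); print(k, proj("wrist",np.array(k["pos"])+[0,0,.042],**k))
E
```

```text
False
0.3838483759269559 49.4999098777771 [-1.18304417  0.38231545  4.02960843] [0.50280524 0.12228133 0.06138738]
0.38564926887703027 49.808549880981445 [ 0.57761949  0.27615414 -2.85070092] 9.0083
{'pos': array([ 0.4799189 , -0.19276445,  0.21949513]), 'rot': array([-6.00623080e-04,  6.21934064e-01,  7.83069350e-01,  2.28114015e-04])} [282.51002637 342.02473232]
```

View pics/carry.png

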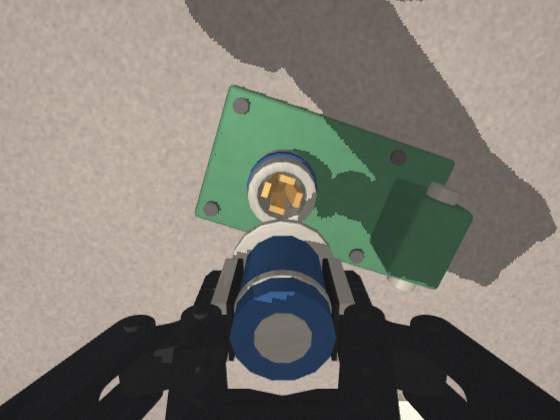

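The die is held upright. Its head top is at (283,338) against a predicted (282,342), and the socket is at (282,190), as expected. Next I lower it gently.

```bash
python3 - <<'E'
from h import *
S=[.480,-.1938]
bot.move_linear([*S,.135],speed=.1); 
r=bot.move_linear([*S,.099],speed=.02,until_force=4)
print(r,bot.read_position(),bot.read_ft_force(),bot.read_moment(),bot.read_clock())
im=bot.camera("scene"); a=cv2.resize(im[110:270,80:290],None,fx=3,fy=3)
cv2.imwrite("pics/ins.png",a[:,:,::-1])
E
```

```text
True [ 0.47985225 -0.19461389  0.10401403] [ 1.30059103 -1.65816572 -0.36071408] [-0.23446892 -0.20053129 -0.00079494] 11.4333
```

View pics/ins.png

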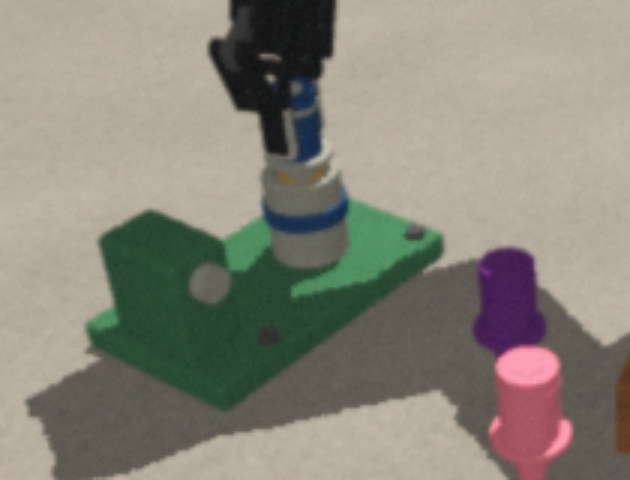

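The die is seated at contact depth, TCP z 0.104, with the collar about 10 mm proud. I'll release it, retreat and check.

```bash
python3 - <<'E'
from h import *
bot.set_gripper(0.85); p=bot.read_position()
bot.move_linear([p[0],p[1],.24],speed=.1)
bot.set_gripper(0.0); bot.wait(.3)
im,k=wrist("stand"); 
c=[.480,-.1942,.146]
print(k["pos"],proj("wrist",c,**k),bot.search_frame("wrist","blue_die_head")[:2],bot.read_clock(),bot.read_ft_force())
s=bot.camera("scene"); a=cv2.resize(s[110:270,80:290],None,fx=2,fy=2)
b=im[:,70:490]; b=cv2.resize(b,(320,320)); cv2.imwrite("pics/st.png",np.hstack([a[:320],b])[:,:,::-1])
E
```

```text
[ 0.47900758 -0.19415031  0.24000688] [284.17335965 210.26626972] [{'bbox': [257.3, 166.3, 58.4, 68.7], 'confidence': 0.55}] 14.55 [-0.03694134 -0.10911924  0.51304061]
```

View pics/st.png

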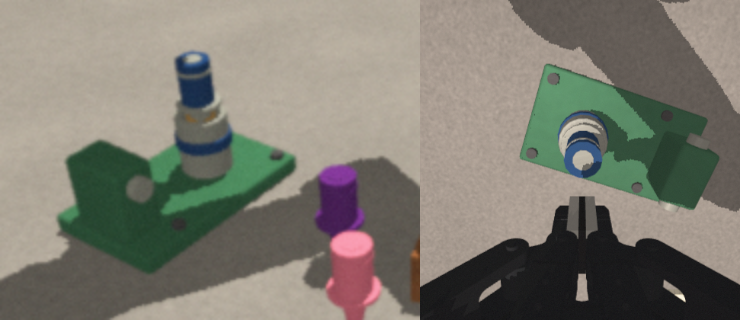

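The die stands freely, with its collar proud, and its head top is at wrist (284,207) against a predicted (284,210). I'll push it down with shut fingers.

```bash
python3 - <<'E'
from h import *
c=[.480,-.1942]
bot.move_linear([*c,.155],speed=.1)
print(bot.move_linear([*c,.138],speed=.02,until_force=4),bot.read_position(),bot.read_ft_force())
for z in (.141,.138,.136,.134,.132,.130):
    r=bot.move_linear([*c,z],speed=.015,until_force=28); F=bot.read_ft_force(); print(z,r,bot.read_position()[2],F)
    if r or F[2]>28: break
bot.move_linear([*c,.24],speed=.1)
im,k=wrist("home"); s=bot.camera("scene"); a=cv2.resize(s[110:270,80:290],None,fx=2,fy=2)
b=cv2.resize(im[:,70:490],(320,320)); cv2.imwrite("pics/hm.png",np.hstack([a[:320],b])[:,:,::-1]); print(bot.read_clock())
E
```

```text
True [ 0.48000306 -0.19416889  0.14275595] [0.81084226 0.33267494 0.69847158]
0.141 False 0.14137534092126247 [ 0.17997449 -0.72777274  5.16649238]
0.138 False 0.13885378458180747 [-0.25011602  0.50201351  7.28836517]
0.136 False 0.13727059191278276 [-0.86507213  0.68616405 10.48807755]
0.134 False 0.1360587854200895 [-1.89223645  2.02599975 16.95140578]
0.132 True 0.13615315265087607 [-1.4145603  -0.24792104  7.57849011]
18.9083
```

View pics/hm.png

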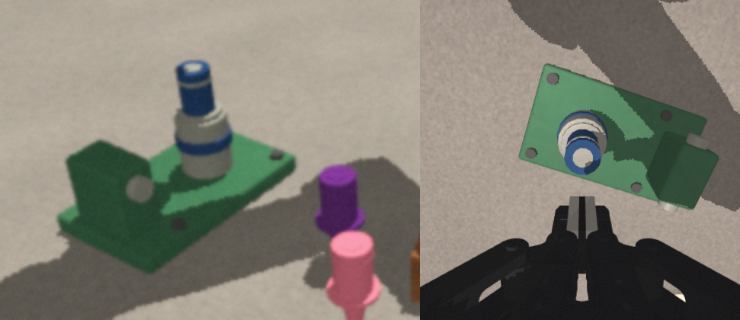

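The collar appears to sit on the rim, and the force rose sharply at z=0.136, which is the expected home height. I'll do one confirming tap and look closely.

```bash
python3 - <<'E'
from h import *
c=[.480,-.1942]
bot.move_linear([*c,.142],speed=.1)
print(bot.move_linear([*c,.132],speed=.015,until_force=4),bot.read_position()[2])
print(bot.move_linear([*c,.129],speed=.015,until_force=30),bot.read_position()[2],bot.read_ft_force())
bot.move_linear([*c,.26],speed=.1); bot.wait(.3)
s=bot.camera("scene"); a=cv2.resize(s[130:210,140:240],None,fx=5,fy=5,interpolation=cv2.INTER_CUBIC)
b=cv2.resize(s[180:280,280:440],(640//2,200)); b=cv2.copyMakeBorder(b,0,200,0,0,cv2.BORDER_CONSTANT)
cv2.imwrite("pics/fin.png",np.hstack([a[:,:480],b])[:,:,::-1]); print(bot.read_clock(),bot.read_ft_force())
E
```

```text
True 0.13609456517937812
True 0.13609520798830216 [-1.87365016  1.58272562  6.2730949 ]
22.5417 [-0.65551404  0.65548748 -0.69489177]
```

View pics/fin.png

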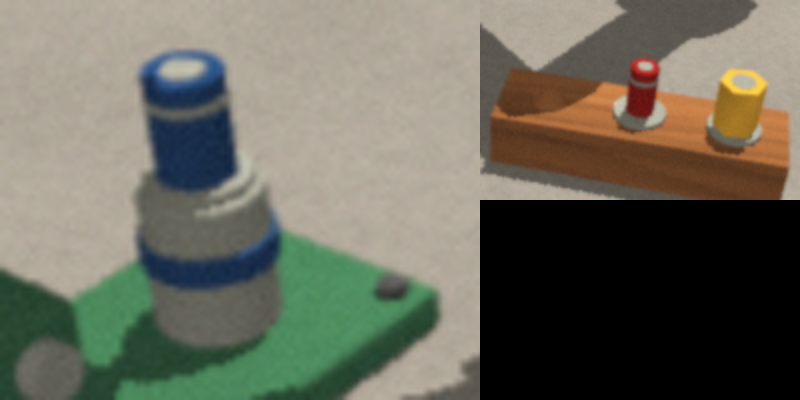

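The collar is flush on the rim and a 30 N tap didn't move it. The red and yellow dies are still in the stand, so I'm handing it in.

```bash
python3 -c "
from cell import bot
print(bot.close_job())"
```

```text
the job is handed in; nothing more can be done
None
```

The blue die is in the press socket with its collar home on the rim, the red and yellow dies are still in the stand, and the job was handed in at about 22.5 s on the robot clock.

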